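# Pull the bin's far-side flap shut with the hook pole

## Task

The tilt-out flap on the far side of the countertop bin has been left hanging open. Take the hook pole from its sloping rest, hook it down into the ring eye on top of the flap and pull the flap fully shut without slamming it, keeping the gripper and arm off the bin; then unhook and lay the pole back on its rest as it was, leaving everything else standing where it is.

Things in the scene. Friction and masses are not known exactly. Their poses are not given: they have to be found in the camera images.
- bin: white plastic countertop bin, fixed, 130 deep (x) x 190 wide (y) x 150 mm high with a closed flat top; origin at the centre of its underside. Its own +x is its front, which faces away from the robot and is closed by the flap
- flap (a joint): angle of the bin's front flap in rad: 0 = fully shut (upright, against the bin), grows as its top tilts out away from the robot, at most 0.75. The hinge is stiff: the flap stays where it is left; about 1 N at the ring moves it
- flap_hinge (a point): middle of the flap's hinge line, at the foot of the bin's front, 15 mm above the worktop; the hinge runs along the bin's y. The flap is a white panel 8 mm thick, 186 mm wide and 135 mm tall, with an 8 mm steel stem in the middle of its top edge that carries the ring eye
- eye (a point): centre of the steel ring eye: hole 34 mm across, wire 6 mm thick. In the flap's frame (shut) it lies 23 mm forward (bin's +x) of and 207 mm above flap_hinge, and turns with the flap about the hinge. Its z axis is the ring's axis, exactly vertical at flap angle 0.35 and leaning 0.35 rad back towards the robot (bin's -x) when shut
- pole_grip (a point): place to grip the hook pole, on the axis of its black plastic handle. Own x runs along the pole to the hook end, own y sideways, own z away from the prong. The handle is a flat-sided bar 18 mm wide (y) x 22 mm (z), from x = -160 to +40 mm; a steel rod 8 mm thick goes on to x = 120 mm and there bends at a right angle into a straight prong along -z. Pole mass about 140 g. On the rest the pole slopes up 28 degrees, hook end up and away from the robot, prong pointing downward
- hook_tip (a point): lower end of the pole's 8 mm thick prong, at x = 120, z = -64 mm in the pole_grip frame
- rest_seat (a point): where pole_grip lies when the pole is on its rest, 125 mm above the worktop (rest fixed, wooden base 310 x 80 mm). Its axes are those of the rest: z up, x horizontal in the direction of the pole's hook end. The rest carries the handle in a flared open-topped cradle 105 to 145 mm below the seat along the slope, with an end stop 161 mm below it, and the rod in an open V 75 mm above it along the slope; between them the handle is free on both sides
- rest_tip (a point): where hook_tip lies when the pole is on its rest (136 mm ahead of rest_seat and level with it)
- bowls: bystander: two nested stainless mixing bowls, outer rim 170 mm across, 88 mm high; origin at its underside
- funnel: bystander: black plastic funnel standing on its wide mouth, 96 mm across, 115 mm high; origin at its underside
- muffin_cup: bystander: green silicone muffin cup, 72 mm across, 35 mm high; origin at its underside
- cruet: bystander: small glass cruet with stopper, 68 mm across, 140 mm high; origin at its underside
- jar: bystander: glass jar with steel cap, 64 mm across, 90 mm high; origin at its underside
- ramekin: bystander: white ceramic ramekin, 80 mm across, 45 mm high; origin at its underside

How it is judged (in metres and radians):
On the way, in this order (a step that is already met when the one before it is completed fails the run):
1. the pole is lifted off its rest (distance between pole_grip and rest_seat above 0.04 m and distance between hook_tip and rest_tip above 0.04 m), for 0.1 s.
2. the prong is down through the ring eye of the still open flap (z of hook_tip in the frame of eye between -0.05 and -0.004 m and x of hook_tip in the frame of eye between -0.022 and 0.022 m and y of hook_tip in the frame of eye between -0.02 and 0.02 m and value of joint flap above 0.25 rad), for 0.1 s.
3. the flap is shut while the prong is in the ring (z of hook_tip in the frame of eye between -0.05 and -0.004 m and x of hook_tip in the frame of eye between -0.022 and 0.022 m and y of hook_tip in the frame of eye between -0.02 and 0.02 m and value of joint flap below 0.06 rad), for 0.1 s.
At the end, for the whole second after the job is handed in: The flap is within 0.06 rad of fully shut; the pole lies on its rest again, released, with its grip point within 25 mm and its hook tip within 30 mm of their places (value of joint flap below 0.06 rad and distance between pole_grip and rest_seat below 0.025 m and distance between hook_tip and rest_tip below 0.03 m and contact force between pole and the fingers below 0.1 N); the robot touches nothing.
It fails at once if the fingers or arm touch the bin or its flap (contact force between any of the fingers, the arm and bin above 1 N).
It fails at once if the flap is slammed (faster than 2 rad/s) (velocity of joint flap below -2 rad/s).
It fails at once if a bystander is displaced by more than 30 mm or knocked over (distance of any of bowls, funnel, muffin_cup, cruet, jar, ramekin from where it was at the start of the episode above 0.03 m or angle between any of bowls, funnel, muffin_cup, cruet, jar, ramekin's own z axis and vertical above 0.5 rad).
It also fails if it takes over 54 s, if anything falls off the work surface, if the arm or the gripper's body presses on something with over 40 N, if the wrist force passes 120 N, or if a joint passes its speed limit or range.

## Robot

A 6-joint arm with a two-finger parallel gripper is mounted at the origin on the work surface. World frame = base frame: x ahead of the robot, y to its left, z up, the work surface at z = 0. Lengths are in m, angles in degrees, forces in N, time in s.
With the tool pointing down it reaches from about 0.4 to 0.825 m from the base axis. Payload 7 kg.
Tool frame: the origin (TCP) lies midway between the tips of the shut fingers; the grasp point (between the pads) lies 19 mm behind it; z points along the fingers, y is the line along which they close (so a half turn about z gives the same grasp; the last joint's range is limited). The gripper opens to 88 mm and grips with 3 to 60 N. Pads are 19 mm wide; open, the fingers measure 130 mm over their backs; the gripper's body (78 mm by 193 mm) begins 47 mm behind the grasp point.
Start: joints at [-53.165, 20.546, 0.682, 0, -70.136, -16.507], TCP at [0.234, -0.633, 0.227] pointing down, gripper open.
Joint ranges: [-176.03, 176.03], [-82.01, 121.73], [-58.28, 71.71], [-173.87, 95.51], [-174.79, -0.11], [-173.66, 173.66]. Speed limits (degrees/s): [136.94, 136.94, 172.46, 180, 180, 180].

## Interface

Orientations are given as [roll, pitch, yaw] about the fixed x, y, z axes, in that order (R = Rz(yaw) Ry(pitch) Rx(roll)).
In Python, from plant import r, eyes, workorder gives the robot as it stands.
- The arm moves only by the tool step_arm, never from a script. Its argument "plan" is a list of rows, each a list of 5 numbers: the shift along the tool's x, y, z each as a share of 25 cm, from -1 to 1, then the turn about the tool's z as a share of 60 degrees, from -1 to 1, then the finger opening in mm, from 0 to 87.6. In form: [[x, y, z, turn, jaw], ...]. A call has 1 to 12 rows; each row is the pose to reach, as a shift and turn from the pose commanded when the call began, along the tool's axes at that moment; what a row does not reach only later rows make up. A row lasts 1/12 s, in which the tool goes at most 41.7 mm and 7.16 degrees, less where a joint would pass 70% of its speed; a pose out of reach is approached as far as the arm can. A call with a number of a shift or a turn outside -1 to 1 is refused whole. A call with a gripper value outside its range is refused whole. The fingers move at their own pace and stop on an object; "newtons" is the grip in N (left out, the last holds). Time passes only in rows, so rows that repeat a pose let the fingers close. It gives the time, the measured TCP pose, the force, the opening and the grip force at its end, in the units of the state.
- r.get_state(): the state, without advancing time (a new reading comes with each control period).
- eyes.capture(name): name is "scene" or "top" or "wrist"; returns the picture (384x512x3 uint8, red, green, blue); there is no depth.
- eyes.camera_model(name): a dict with "fov_y" (degrees; the focal length in pixels is half the picture's height over the tangent of half this angle, whatever the lens; pixels are square), "cx", "cy" (the principal point, pixels), "world_to_cam" (4x4, takes a point from world to camera coordinates); the wrist camera has in their place "hand_eye" (4x4, takes a point from camera to tool coordinates, whose origin is the TCP and whose axes are the flange's). Camera axes: x right, y up, looking along -z (the intrinsics and any distortion apply to the point x, -y, -z); pixel columns grow to the right and rows downward; lengths in m; the calibration is good to about 2 mm. The wrist camera is an equidistant fisheye: a pixel r from the principal point sees the ray r / f radians off the axis. A picture is of the moment at which its call begins: read the wrist's pose just before it. camera_model takes no time and is no camera call.
- workorder.close_job(): hands the job in; it is judged then, once.
The state is a dict: "time_s": time; "joints": joint angles; "qd": joint speeds; "joint_torque": joint torques, N m; "tcp_pos": TCP position; "eef_rot": TCP orientation; "contact_force": force on the tool from outside, world axes, zero at the start; "moment": the same for the moment, N m; "gripper_width": finger opening in m; "gripper_force": force on a finger pad.
Only numpy, scipy, OpenCV 4.12 (cv2) and the standard library are available. Lean on these libraries where they do the work, as an engineer would, in place of code of your own. Each camera call takes 0.05 s, during which the arm holds its last target. There are 200 camera calls.

## Working session

There is one attempt and no reset: what is moved stays moved. The work goes in short steps, Python scripts to look and compute and a tool call to move; the robot and the scene stay as the last step left them, time stands still between calls to the robot, and variables do not carry over. Pictures are saved under pics/ and viewed, at most 10 in all, crops included, and the job is handed in when it is done.

Besides the shell and the picture viewer there is one more tool, called after "Emit:" as name(argument=value, ...), one argument or row to a line, values as JSON. step_arm: Moves the arm, as the interface text tells. Its arguments: {"type":"object","properties":{"plan":{"type":"array"},"newtons":{"type":"number"}},"required":["plan"]}

```bash
mkdir -p pics; python3 - <<'E'
from plant import r, eyes
import cv2
s=r.get_state(); print(s)
for n in ["scene","top","wrist"]:
    im=eyes.capture(n); cv2.imwrite(f"pics/{n}0.png",im[:,:,::-1])
    print(n,eyes.camera_model(n))
E
```

```text
{'time_s': 0.0, 'joints': array([-5.31639928e+01,  2.05908228e+01,  6.33891156e-01, -1.94261155e-02,
       -7.01370555e+01, -1.65058047e+01]), 'qd': array([-0.05042226, -0.04472043,  0.01356701,  0.02538579, -0.04363865,
        0.04814588]), 'joint_torque': array([ 1.69911906e-03, -5.82723427e+01,  2.93065685e+01,  6.99705809e+00,
        7.11882240e-03, -1.90579881e-04]), 'tcp_pos': array([ 0.23429995, -0.63250314,  0.22563269]), 'eef_rot': array([ 1.79904697e+02, -9.19608685e-03, -1.59676405e+02]), 'contact_force': array([ 0.27412923,  0.081238  , -0.1734863 ]), 'moment': array([ 0.03145382, -0.0139803 ,  0.00659154]), 'gripper_force': 0.0, 'gripper_width': 0.08772089092203565}
scene {'fov_y': 54.79352153976292, 'cx': 251.37292019714138, 'cy': 195.22052211993025, 'world_to_cam': array([[-0.473416  ,  0.88082366, -0.00519421,  0.26585532],
       [-0.71972812, -0.38341899,  0.57877571,  0.32828271],
       [ 0.50780777,  0.2777401 ,  0.81547023, -1.78009311],
       [ 0.        ,  0.        ,  0.        ,  1.        ]])}
top {'fov_y': 42.29024475482605, 'cx': 254.4321510715685, 'cy': 198.31389222952922, 'world_to_cam': array([[ 2.71778368e-02, -9.99619200e-01,  4.77710031e-03,
         1.34172126e-03],
       [ 9.85679901e-01,  2.75938458e-02,  1.66354179e-01,
        -5.52711842e-01],
       [-1.66422650e-01,  1.87545047e-04,  9.86054495e-01,
        -1.89916745e+00],
       [ 0.00000000e+00,  0.00000000e+00,  0.00000000e+00,
         1.00000000e+00]])}
wrist {'fov_y': 65.70646984690485, 'cx': 253.8139658425187, 'cy': 188.48194306079014, 'hand_eye': array([[ 1.53240760e-03,  9.54733155e-01,  2.97459670e-01,
         8.04978336e-02],
       [ 9.99998790e-01, -1.54293822e-03, -1.99393299e-04,
        -1.38759850e-03],
       [ 2.68594501e-04,  2.97459616e-01, -9.54734364e-01,
        -1.58150956e-01],
       [ 0.00000000e+00,  0.00000000e+00,  0.00000000e+00,
         1.00000000e+00]])}
```

View pics/scene0.png

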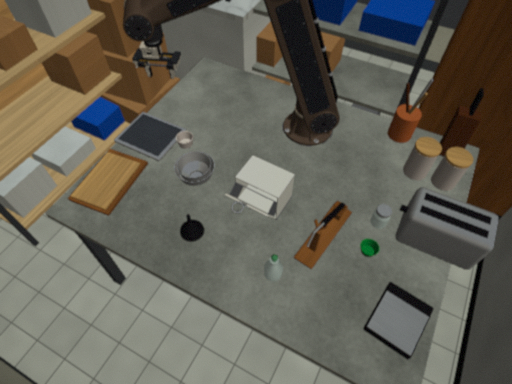

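View pics/top0.png

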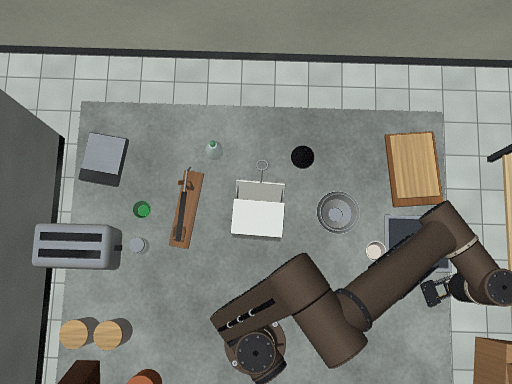

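The scene view shows the bin with its open flap at (262,187) and the ring at about (238,208). It also shows the rest with the pole at (325,230), the cruet at (273,266) and the funnel at (191,230). In the top view the bin is at (258,210), the ring at (262,165), and the pole runs from (176,240) to (188,170). The cruet is at (213,149), the funnel at (303,157), the bowls at (338,212), and the jar, cup and ramekin lie further off. I'll zoom in next.

```bash
python3 - <<'E'
import cv2, numpy as np
a=cv2.imread("pics/top0.png")[135:255,160:320]; cv2.imwrite("pics/topz.png",cv2.resize(a,(800,600),interpolation=cv2.INTER_CUBIC))
b=cv2.imread("pics/scene0.png")[150:285,175:355]; cv2.imwrite("pics/scenez.png",cv2.resize(b,(800,600),interpolation=cv2.INTER_CUBIC))
E
```

```text
(no output)
```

View pics/topz.png

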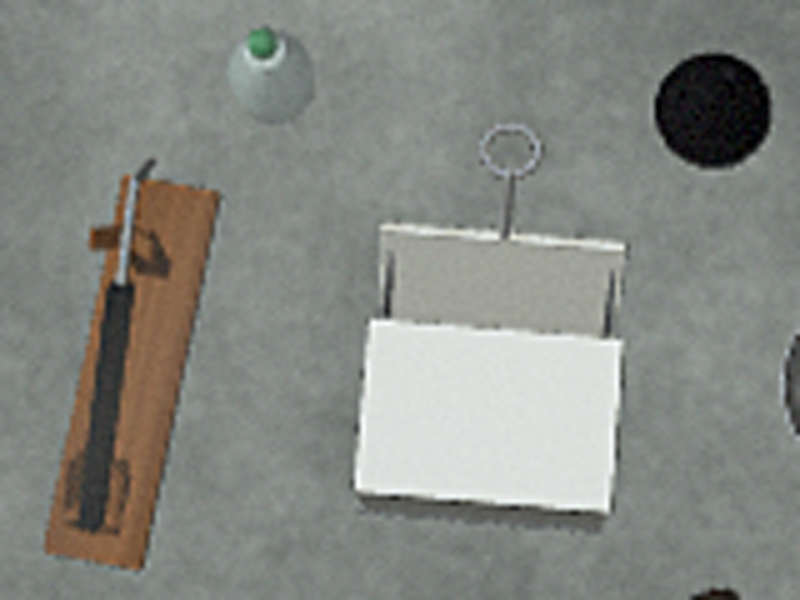

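View pics/scenez.png

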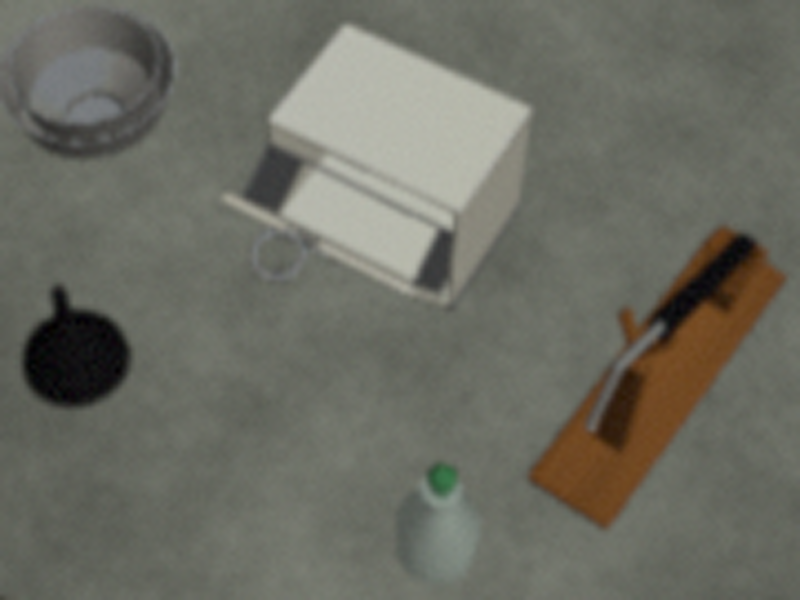

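The zoomed top view (5x, offset 160,135) shows the ring at (511,150), the handle ends at (119,285) and (92,530), the bend at (133,178) and the tip at about (152,162). The zoomed scene view (4.44x, offset 175,150) shows the ring at (279,252), the handle ends at (663,327) and (745,240), the bend at (622,365) and the tip at (593,430). I'll triangulate from these.

```bash
cat > h.py <<'E'
import numpy as np
from scipy.spatial.transform import Rotation as R
from plant import eyes
M={n:eyes.camera_model(n) for n in ("top","scene","wrist")}
def ray(n,u,v):
    m=M[n]; f=192/np.tan(np.radians(m["fov_y"]/2)); W=np.linalg.inv(m["world_to_cam"])
    d=W[:3,:3]@np.array([(u-m["cx"])/f,-(v-m["cy"])/f,-1]); return W[:3,3],d/np.linalg.norm(d)
def wray(s,u,v):
    m=M["wrist"]; f=192/np.tan(np.radians(m["fov_y"]/2)); p=np.array([u-m["cx"],v-m["cy"]]); rr=np.hypot(*p); t=rr/f
    d=np.array([p[0]/rr*np.sin(t),-p[1]/rr*np.sin(t),-np.cos(t)])
    Rt=R.from_euler("xyz",s["eef_rot"],degrees=True).as_matrix(); H=m["hand_eye"]
    return np.array(s["tcp_pos"])+Rt@H[:3,3], Rt@H[:3,:3]@d
def tri(*rays):
    A=sum(np.eye(3)-np.outer(d,d) for o,d in rays); b=sum((np.eye(3)-np.outer(d,d))@o for o,d in rays)
    p=np.linalg.solve(A,b); return p, max(np.linalg.norm(np.cross(p-o,d)) for o,d in rays)
def plane(rr,z): o,d=rr; return o+d*(z-o[2])/d[2]
E
python3 - <<'E'
from h import *
T=lambda u,v:ray("top",(u+.5)/5-.5+160,(v+.5)/5-.5+135)
S=lambda u,v:ray("scene",(u+.5)/4.4444-.5+175,(v+.5)/4.4444-.5+150)
np.set_printoptions(precision=4,suppress=True)
for n,t,s in [("ring",(511,150),(279,252)),("hfront",(119,285),(663,327)),("hrear",(92,530),(745,240)),("bend",(133,178),(622,365)),("tip",(152,162),(593,430)),
 ("bFL",(372,320),(457,208)),("bFR",(622,340),(272,122)),("bBL",(357,493),(531,110)),("bBR",(610,512),(348,25)),("flapL",(380,225),(448,302)),("flapR",(625,245),(224,196)),("stopper",(262,42),(443,478))]:
    print(n,*tri(T(*t),S(*s)))
for c in [(128,176),(219,190),(143,570),(46,550)]: print("rest",plane(T(*c),0.012))
print("funnel mouth",plane(T(713,110),0.05),"funnel tip",plane(S(60,290),.115))
for n,c in [("cup",(142,209)),("jar",(138,246)),("bowls",(338,212)),("ramekin",(375,250))]: print(n,plane(ray("top",*c),.06))
E
```

```text
ring [ 0.6564 -0.0056  0.1783] 0.0016418041924566944
hfront [0.5541 0.2842 0.1403] 0.001958600969353231
hrear [0.3782 0.3076 0.0498] 0.001087257612322504
bend [0.6265 0.2726 0.1823] 0.0026541260277461124
tip [0.6533 0.2682 0.1191] 0.0031194360536631756
bFL [0.5318 0.093  0.1483] 0.0006969728135694748
bFR [ 0.522  -0.0913  0.1427] 0.0026438457400088104
bBL [0.4033 0.1011 0.141 ] 0.0019034143252721506
bBR [ 0.3938 -0.0849  0.144 ] 0.002320483342887736
flapL [0.6049 0.1052 0.1185] 0.01607108879032403
flapR [ 0.5982 -0.0945  0.1243] 0.0015121625179849495
stopper [0.748  0.1863 0.1273] 0.0018210661242561528
rest [0.6668 0.2983 0.012 ]
rest [0.6574 0.2246 0.012 ]
rest [0.3512 0.2706 0.012 ]
rest [0.3647 0.3475 0.012 ]
funnel mouth [ 0.725  -0.1684  0.05  ] funnel tip [ 0.738  -0.1678  0.115 ]
cup [0.496  0.4507 0.06  ]
jar [0.3528 0.4567 0.06  ]
bowls [ 0.5054 -0.3087  0.06  ]
ramekin [ 0.3625 -0.4503  0.06  ]
```

```bash
cat >> h.py <<'E'
def go(p,yaw,start=None):
    """shares from start (x,y,z,yaw) or measured pose to world p,yaw"""
    from plant import r
    if start is None: s=r.get_state(); start=(*s["tcp_pos"],s["eef_rot"][2])
    th=np.radians(start[3]); d=np.array(p)-np.array(start[:3])
    ty=-((yaw-start[3]+180)%360-180)
    return np.round([(d[0]*np.cos(th)+d[1]*np.sin(th))/.25,(d[0]*np.sin(th)-d[1]*np.cos(th))/.25,-d[2]/.25,ty/60],3)
E
python3 - <<'E'
from h import *
P=[(.2343,-.6325,.2256,-159.68),(.38,-.45,.30,-110),(.50,-.24,.30,-60),(.54,-.0,.30,-30),(.545,.20,.30,-8.4)]
for a,b in zip(P,P[1:]): print(go(b[:3],b[3],a))
E
```

```text
[-0.8    0.482 -0.298 -0.828]
[-0.954 -0.164 -0.    -0.833]
[-0.751 -0.619 -0.    -0.5  ]
[-0.383 -0.703 -0.    -0.36 ]
```

Emit:
step_arm(
  plan=[
    [-0.1,0.06,-0.15,-0.1,87],
    [-0.25,0.15,-0.3,-0.2,87],
    [-0.4,0.24,-0.3,-0.32,87],
    [-0.53,0.32,-0.3,-0.44,87],
    [-0.65,0.4,-0.3,-0.56,87],
    [-0.8,0.48,-0.3,-0.68,87],
    [-0.8,0.48,-0.3,-0.83,87],
    [-0.8,0.48,-0.3,-0.83,87],
  ],
)

```text
time_s: 0.82
tcp_pos: [0.3824, -0.4483, 0.3018]
eef_rot: [-180.0, 0.0, -109.2]
contact_force: [0.1, -0.8, -0.2]
gripper_width: 0.0871
gripper_force: 0.0
```

Emit:
step_arm(
  plan=[
    [-0.16,-0.03,0,-0.1,87],
    [-0.32,-0.06,0,-0.22,87],
    [-0.48,-0.08,0,-0.34,87],
    [-0.64,-0.11,0,-0.46,87],
    [-0.8,-0.14,0,-0.58,87],
    [-0.95,-0.16,0,-0.7,87],
    [-0.95,-0.16,0,-0.83,87],
    [-0.95,-0.16,0,-0.83,87],
  ],
)

```text
time_s: 1.48
tcp_pos: [0.4995, -0.2392, 0.3013]
eef_rot: [180.0, 0.0, -59.5]
contact_force: [0.1, -0.5, 0.2]
gripper_width: 0.0872
gripper_force: 0.0
```

Emit:
step_arm(
  plan=[
    [-0.13,-0.1,0,-0.1,87],
    [-0.25,-0.2,0,-0.2,87],
    [-0.38,-0.3,0,-0.3,87],
    [-0.5,-0.41,0,-0.4,87],
    [-0.62,-0.52,0,-0.5,87],
    [-0.75,-0.62,0,-0.5,87],
    [-0.75,-0.62,0,-0.5,87],
  ],
)

```text
time_s: 2.07
tcp_pos: [0.5402, 0.003, 0.3012]
eef_rot: [-180.0, 0.0, -30.1]
contact_force: [0.2, 0.4, -0.2]
gripper_width: 0.0867
gripper_force: 0.0
```

Emit:
step_arm(
  plan=[
    [-0.06,-0.12,0,-0.1,87],
    [-0.13,-0.25,0,-0.2,87],
    [-0.2,-0.37,0,-0.3,87],
    [-0.26,-0.48,0,-0.36,87],
    [-0.33,-0.6,0,-0.36,87],
    [-0.38,-0.7,0,-0.36,87],
    [-0.38,-0.7,0,-0.36,87],
    [-0.38,-0.7,0,-0.36,87],
  ],
)

```text
time_s: 2.73
tcp_pos: [0.545, 0.198, 0.3009]
eef_rot: [179.9, 0.0, -8.6]
contact_force: [-0.2, -0.3, -0.1]
gripper_width: 0.0869
gripper_force: 0.0
```

```bash
python3 - <<'E'
from plant import r, eyes
import cv2,json
s=r.get_state(); print(s["time_s"],s["tcp_pos"],s["eef_rot"],s["joints"])
im=eyes.capture("wrist"); cv2.imwrite("pics/w1.png",im[:,:,::-1])
json.dump({k:list(map(float,s[k])) for k in("tcp_pos","eef_rot")},open("w1.json","w"))
E
```

```text
2.7333 [0.54501008 0.19800935 0.30089931] [ 1.79946664e+02  4.95957764e-02 -8.60337488e+00] [ 3.92813511e+01  9.39357504e+00 -4.76370869e+00 -1.05345827e-03
 -7.59155406e+01  4.21155542e+01]
```

View pics/w1.png

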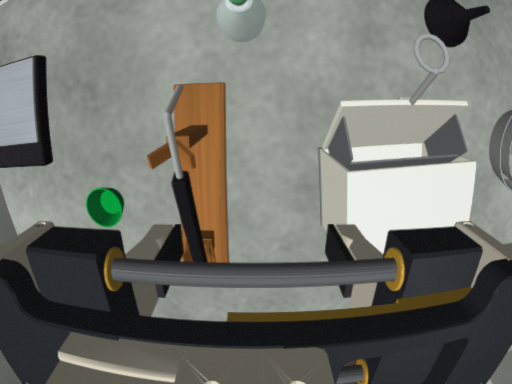

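The wrist view shows the handle-to-rod junction at (180,175), the bend at (170,112), the hook tip at about (179,88) and the ring centre at (432,53). I'll triangulate these against the other views.

```bash
python3 - <<'E'
from h import *; import json
s=json.load(open("w1.json"))
T=lambda u,v:ray("top",(u+.5)/5-.5+160,(v+.5)/5-.5+135)
S=lambda u,v:ray("scene",(u+.5)/4.4444-.5+175,(v+.5)/4.4444-.5+150)
np.set_printoptions(precision=4,suppress=True)
for n,t,sc,w in [("ring",(511,150),(279,252),(432,53)),("hfront",(119,285),(663,327),(180,175)),("bend",(133,178),(622,365),(170,112)),("tip",(152,162),(593,430),(179,88))]:
    print(n,*tri(T(*t),S(*sc),wray(s,*w)),tri(S(*sc),wray(s,*w)),tri(T(*t),wray(s,*w)))
print(go((.5365,.2864,.19),-8.4), go((.5365,.2864,.116),-8.4))
E
```

```text
ring [ 0.6571 -0.0058  0.1806] 0.0024051942343803062 (array([ 0.6581, -0.0034,  0.1839]), np.float64(0.0014090458173473543)) (array([ 0.6574, -0.0073,  0.1803]), np.float64(0.0007061257466632669))
hfront [0.554  0.283  0.1378] 0.0034707288036251623 (array([0.552 , 0.2836, 0.134 ]), np.float64(0.002954638897184878)) (array([0.5549, 0.2818, 0.136 ]), np.float64(0.0011962027573510876))
bend [0.6263 0.2704 0.1786] 0.0050804252491462015 (array([0.6245, 0.2707, 0.1751]), np.float64(0.004696759520687327)) (array([0.6282, 0.2696, 0.1715]), np.float64(0.0023334869520617962))
tip [0.653  0.2679 0.1184] 0.0033737392931463355 (array([0.652 , 0.2693, 0.1166]), np.float64(0.0018471604460985906)) (array([0.6515, 0.2637, 0.1317]), np.float64(0.00030264911132302566))
[-0.087 -0.348  0.444 -0.004] [-0.087 -0.348  0.74  -0.004]
```

Emit:
step_arm(
  plan=[
    [-0.04,-0.15,0.1,0,87],
    [-0.085,-0.3,0.25,0,87],
    [-0.085,-0.345,0.4,0,87],
    [-0.085,-0.345,0.5,0,87],
    [-0.085,-0.345,0.58,0,87],
    [-0.085,-0.345,0.66,0,87],
    [-0.085,-0.345,0.74,0,87],
    [-0.085,-0.345,0.74,0,87],
    [-0.085,-0.345,0.74,0,87],
  ],
)

```text
time_s: 3.53
tcp_pos: [0.5367, 0.2843, 0.1162]
eef_rot: [179.9, 0.1, -8.6]
contact_force: [0.6, 0.1, 0.7]
gripper_width: 0.0866
gripper_force: 0.0
```

Emit:
step_arm(
  plan=[
    [0,0,0,0,50],
    [0,0,0,0,30],
    [0,0,0,0,10],
    [0,0,0,0,10],
    [0,0,0,0,10],
    [0,0,0,0,10],
    [0,0,0,0,10],
    [0,0,0,0,10],
    [0,0,0,0,10],
    [0,0,0,0,10],
  ],
  newtons=50,
)

```text
time_s: 4.37
tcp_pos: [0.5366, 0.2862, 0.1165]
eef_rot: [180.0, 0.0, -8.5]
contact_force: [-0.6, -0.2, -0.2]
gripper_width: 0.0258
gripper_force: 0.0
```

Emit:
step_arm(
  plan=[
    [0,0,0,0,10],
    [0,0,0,0,10],
    [0,0,0,0,10],
    [0,0,0,0,10],
  ],
  newtons=55,
)

```text
time_s: 4.7
tcp_pos: [0.5361, 0.2849, 0.1164]
eef_rot: [179.9, 0.1, -8.5]
contact_force: [-1.8, -5.4, 3.0]
gripper_width: 0.0174
gripper_force: 54.7
```

```bash
python3 - <<'E'
from plant import r
s=r.get_state(); print(s)
E
```

```text
{'time_s': 4.7, 'joints': array([ 4.64137081e+01,  1.95130710e+01, -1.63259074e+01,  1.78135729e-02,
       -5.42896323e+01,  3.50622758e+01]), 'qd': array([ 0.07251751,  0.1042009 , -0.05851223, -0.03598375,  0.14556869,
       -0.03630608]), 'joint_torque': array([  2.54032061, -51.51754618,  27.20361292,   5.61611161,
         1.62209742,   0.25650945]), 'tcp_pos': array([0.53608938, 0.28488639, 0.11641348]), 'eef_rot': array([ 1.79886432e+02,  6.20629735e-02, -8.51366386e+00]), 'contact_force': array([-1.78476736, -5.40035692,  2.98344851]), 'moment': array([-1.71487875,  0.65851861, -0.31069538]), 'gripper_force': 54.74700093269348, 'gripper_width': 0.017440808265520594}
```

Emit:
step_arm(
  plan=[
    [0,0.0,-0.04,0,10],
    [0,0.0,-0.1,0,10],
    [0,0.0,-0.17,0,10],
    [0,0,-0.25,0,10],
    [0,0,-0.33,0,10],
    [0,0,-0.41,0,10],
    [0,0,-0.49,0,10],
    [0,0,-0.56,0,10],
    [0,0,-0.56,0,10],
    [0,0,-0.56,0,10],
  ],
)

```text
time_s: 5.53
tcp_pos: [0.537, 0.2869, 0.2581]
eef_rot: [-179.8, -0.1, -8.5]
contact_force: [-0.5, 1.2, -1.0]
gripper_width: 0.0177
gripper_force: 54.7
```

```bash
python3 - <<'E'
from plant import r, eyes
import cv2,json,numpy as np
s=r.get_state(); print(s["time_s"],s["tcp_pos"],s["eef_rot"],s["contact_force"],s["moment"])
w=eyes.capture("wrist")[:,:,::-1]; t=eyes.capture("top")[:,:,::-1];c=eyes.capture("scene")[:,:,::-1]
cv2.imwrite("pics/w2.png",w);cv2.imwrite("pics/t2.png",t);cv2.imwrite("pics/s2.png",c)
W=cv2.resize(w,(400,300)); 
Z=np.vstack([np.hstack([W,cv2.resize(c[150:285,235:415],(400,300),interpolation=3)]),np.hstack([cv2.resize(t[135:255,160:320],(400,300),interpolation=3),cv2.resize(w[0:192,128:384],(400,300),interpolation=3)])])
cv2.imwrite("pics/m2.png",Z)
json.dump({k:list(map(float,s[k])) for k in("tcp_pos","eef_rot")},open("w2.json","w"))
E
```

```text
5.5333 [0.53704337 0.28689104 0.25811603] [-1.79838551e+02 -9.91347153e-02 -8.45682485e+00] [-0.53114486  1.23389455 -0.98258954] [-0.10603281  0.15731122  0.02700549]
```

View pics/m2.png

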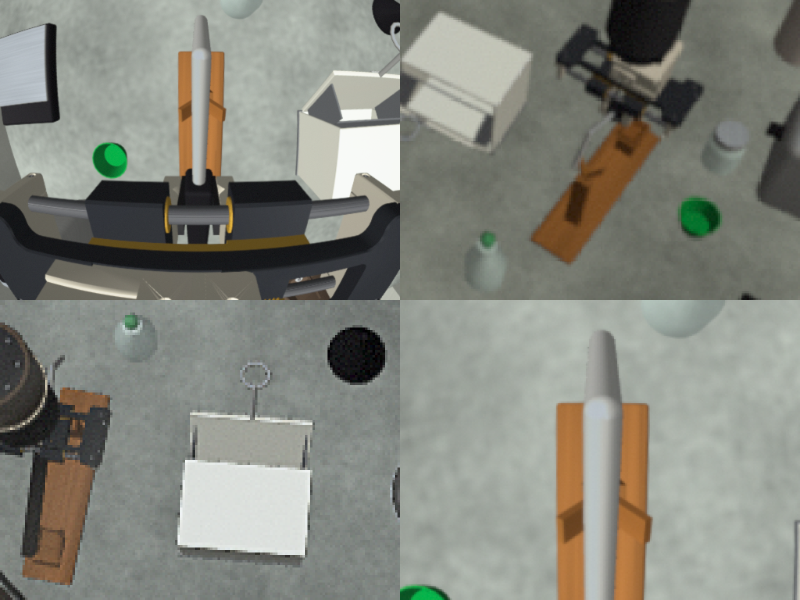

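The wrist view shows the prong tip at about (257,21). The pole is held straight and the rest is empty. Next I check the pole's pitch in the grip.

```bash
python3 - <<'E'
from h import *; import json
np.set_printoptions(precision=4,suppress=True)
s=json.load(open("w2.json")); Rt=R.from_euler("xyz",s["eef_rot"],degrees=True).as_matrix()
S=lambda u,v:ray("scene",(u+.5)/2.2222-.5+235,(v+.5)/2.2222-.5+150)
T=lambda u,v:ray("top",(u+.5)/2.5-.5+160,(v+.5)/2.5-.5+135)
for n,rs in [("tip wrist@z",None),("tip w+scene",(wray(s,257.3,21),S(578-400,166))),("bend",(wray(s,257,65),S(611-400,120))),("bend-top+scene",(T(54,376-300),S(611-400,120)))]:
    p=plane(wray(s,257.3,23),s["tcp_pos"][2]+.0096) if rs is None else tri(*rs)[0]
    print(n,p,Rt.T@(p-np.array(s["tcp_pos"])))
# target geometry
eye=np.array([.657,-.006,.180]); by=np.radians(-3.3); ex=np.array([np.cos(by),np.sin(by),0])
H=eye-ex*.1305; H[2]=.015; print("hinge",H,"phi",np.arctan2((eye-H)@ex,eye[2]-.015)-np.arctan2(23,207))
E
```

```text
tip wrist@z [0.6559 0.2664 0.2677] [ 0.1205  0.0027 -0.0094]
tip w+scene [0.6551 0.2708 0.2731] [ 0.1192 -0.0015 -0.0148]
bend [0.6229 0.284  0.3593] [ 0.0855 -0.01   -0.101 ]
bend-top+scene [0.6074 0.2799 0.3324] [ 0.0708 -0.0036 -0.0741]
hinge [0.5267 0.0015 0.015 ] phi 0.5585158498567351
```

Emit:
step_arm(
  plan=[
    [0.03,0.06,0,0.1,10],
    [0.08,0.13,0,0.2,10],
    [0.12,0.2,0,0.3,10],
    [0.16,0.27,0,0.4,10],
    [0.2,0.34,0,0.5,10],
    [0.24,0.41,0,0.6,10],
    [0.28,0.48,0,0.7,10],
    [0.32,0.55,0.01,0.8,10],
    [0.35,0.6,0.02,0.9,10],
    [0.375,0.62,0.03,1,10],
    [0.375,0.62,0.03,1,10],
    [0.375,0.62,0.03,1,10],
  ],
)

```text
time_s: 6.68
tcp_pos: [0.6062, 0.1185, 0.2478]
eef_rot: [179.9, -0.0, -68.4]
contact_force: [-0.3, 0.1, -0.8]
gripper_width: 0.0178
gripper_force: 54.7
```

```bash
python3 - <<'E'
from plant import r, eyes
import cv2,json,numpy as np
s=r.get_state(); print(s["time_s"],s["tcp_pos"],s["eef_rot"],s["contact_force"],s["moment"])
w=eyes.capture("wrist")[:,:,::-1]; 
cv2.imwrite("pics/w3.png",w); cv2.imwrite("pics/w3z.png",cv2.resize(w[0:225,110:410],(800,600),interpolation=3))
json.dump({k:list(map(float,s[k])) for k in("tcp_pos","eef_rot")},open("w3.json","w"))
E
```

```text
6.6833 [0.60622162 0.11853168 0.24783538] [ 1.79878880e+02 -1.32636390e-03 -6.83977788e+01] [-0.30823804  0.07097541 -0.80578004] [0.02024078 0.18978152 0.01128899]
```

View pics/w3z.png

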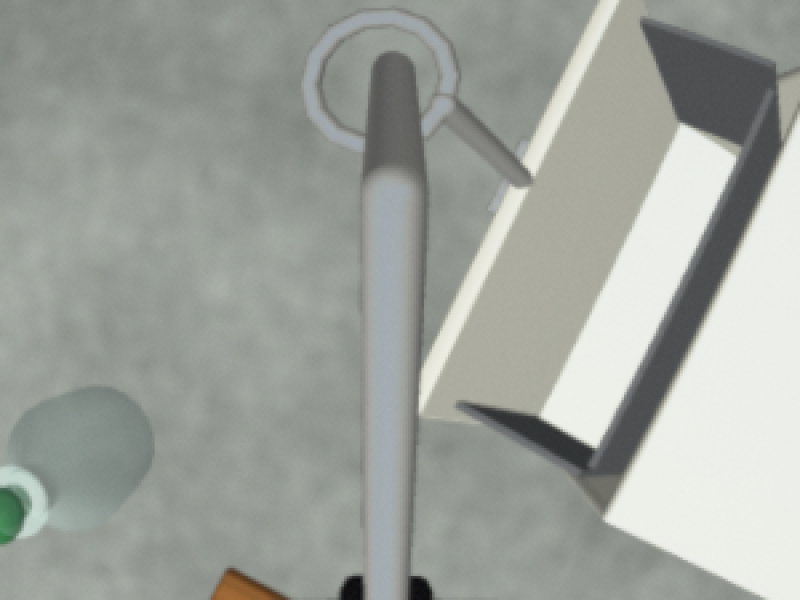

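The wrist zoom shows the ring centre at (381,80), which is full-frame (252.7,29.8). The prong tip is at about (394,62), full-frame (257.5,23). I'll compute the approach from these.

```bash
python3 - <<'E'
from h import *; import json
np.set_printoptions(precision=4,suppress=True)
s1=json.load(open("w1.json"));s=json.load(open("w3.json")); Rt=R.from_euler("xyz",s["eef_rot"],degrees=True).as_matrix()
rr=wray(s,252.7,29.8)
T=lambda u,v:ray("top",(u+.5)/5-.5+160,(v+.5)/5-.5+135); S=lambda u,v:ray("scene",(u+.5)/4.4444-.5+175,(v+.5)/4.4444-.5+150)
eye,e=tri(rr,wray(s1,432,53),T(511,150),S(279,252)); print("eye",eye,e,"on z.18",plane(rr,.18))
print("w pair",tri(rr,wray(s1,432,53)))
tipw=plane(wray(s,257.5,23),s["tcp_pos"][2]+.011); tip=Rt.T@(tipw-np.array(s["tcp_pos"])); print("tip tool",tip)
eye=plane(rr,.180)
pd=Rt@np.array([np.sin(np.radians(28)),0,np.cos(np.radians(28))])
for d in(-.03,.02):
    p=eye+d*pd-Rt@tip; print(d,p,go(p,s["eef_rot"][2]))
E
```

```text
eye [ 0.6573 -0.006   0.1799] 0.0025278175328988873 on z.18 [ 0.6571 -0.0071  0.18  ]
w pair (array([ 0.6581, -0.0074,  0.1785]), np.float64(0.0008514392820949607))
tip tool [ 0.1206  0.0014 -0.011 ]
-0.03 [0.6089 0.1186 0.1955] [ 0.006 -0.009  0.211  0.001]
0.02 [0.6174 0.0967 0.1513] [ 0.099 -0.009  0.387  0.001]
```

Emit:
step_arm(
  plan=[
    [0.005,-0.01,0.08,0,10],
    [0.005,-0.01,0.16,0,10],
    [0.005,-0.01,0.21,0,10],
    [0.005,-0.01,0.21,0,10],
    [0.02,-0.01,0.238,0,10],
    [0.035,-0.01,0.266,0,10],
    [0.05,-0.01,0.294,0,10],
    [0.065,-0.01,0.322,0,10],
    [0.08,-0.01,0.35,0,10],
    [0.098,-0.01,0.385,0,10],
    [0.098,-0.01,0.385,0,10],
    [0.098,-0.01,0.385,0,10],
  ],
)

```text
time_s: 7.73
tcp_pos: [0.6176, 0.0966, 0.1521]
eef_rot: [179.9, -0.0, -68.5]
contact_force: [-0.5, 0.2, -1.2]
gripper_width: 0.0178
gripper_force: 54.7
```

```bash
python3 - <<'E'
from plant import r, eyes
import cv2,json,numpy as np
s=r.get_state(); print(s["time_s"],s["tcp_pos"],s["eef_rot"],s["contact_force"],s["moment"])
w=eyes.capture("wrist")[:,:,::-1]; c=eyes.capture("scene")[:,:,::-1]
cv2.imwrite("pics/w4.png",w);cv2.imwrite("pics/s4.png",c)
cv2.imwrite("pics/m4.png",np.hstack([cv2.resize(w[0:150,156:356],(400,300),interpolation=3),cv2.resize(c[165:240,210:310],(400,300),interpolation=3)]))
json.dump({k:list(map(float,s[k])) for k in("tcp_pos","eef_rot")},open("w4.json","w"))
E
```

```text
7.7333 [0.61761463 0.09655968 0.15207221] [ 1.79920894e+02 -6.53879387e-03 -6.85095217e+01] [-0.51477845  0.16525677 -1.2365093 ] [-0.02199379  0.08107922  0.03462529]
```

View pics/m4.png

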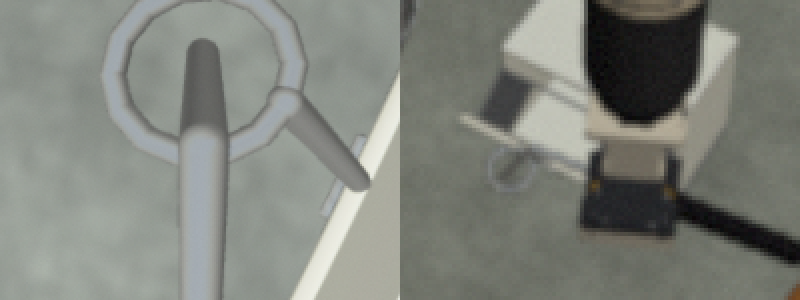

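The prong tip sits inside the ring hole with no contact force. Panel positions are tip (204,45) and ring centre (204,78). Next I pull slowly along the arc.

Emit:
step_arm(
  plan=[
    [-0.007,0.015,0,0,10],
    [-0.013,0.029,0,0,10],
    [-0.02,0.044,-0.006,0,10],
    [-0.027,0.058,-0.018,0,10],
    [-0.034,0.073,-0.03,0,10],
    [-0.04,0.087,-0.04,0,10],
    [-0.048,0.103,-0.052,0,10],
    [-0.054,0.116,-0.06,0,10],
    [-0.06,0.131,-0.068,0,10],
    [-0.067,0.145,-0.078,0,10],
    [-0.074,0.16,-0.086,0,10],
    [-0.078,0.169,-0.092,0,10],
  ],
)

```text
time_s: 8.83
tcp_pos: [0.5708, 0.0998, 0.1761]
eef_rot: [-180.0, 0.0, -68.5]
contact_force: [0.9, 0.4, -1.7]
gripper_width: 0.0176
gripper_force: 54.7
```

```bash
python3 - <<'E'
from plant import r, eyes
import cv2,json,numpy as np
s=r.get_state(); print(s["time_s"],s["tcp_pos"],s["eef_rot"],s["contact_force"],s["moment"],s["gripper_width"])
w=eyes.capture("wrist")[:,:,::-1]; 
cv2.imwrite("pics/w5.png",w);cv2.imwrite("pics/w5z.png",cv2.resize(w[0:192,128:384],(400,300),interpolation=3))
E
```

```text
8.8333 [0.5708276  0.09984516 0.1760686 ] [-1.79998288e+02  8.08691113e-03 -6.84713966e+01] [ 0.94331028  0.35488344 -1.74573503] [ 0.07591893 -0.30994894  0.12546738] 0.01762089533217062
```

View pics/w5z.png

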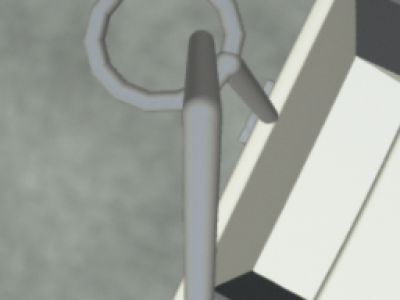

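The ring is caught with the prong bearing on its stem side, and the flap is following. I'll continue the pull.

Emit:
step_arm(
  plan=[
    [-0.0075,0.016,-0.008,0,10],
    [-0.015,0.033,-0.016,0,10],
    [-0.0235,0.051,-0.026,0,10],
    [-0.032,0.069,-0.034,0,10],
    [-0.04,0.087,-0.042,0,10],
    [-0.049,0.105,-0.048,0,10],
    [-0.057,0.123,-0.054,0,10],
    [-0.065,0.142,-0.06,0,10],
    [-0.072,0.156,-0.064,0,10],
    [-0.079,0.171,-0.068,0,10],
    [-0.084,0.182,-0.07,0,10],
    [-0.089,0.192,-0.072,0,10],
  ],
)

```text
time_s: 9.88
tcp_pos: [0.5182, 0.1028, 0.1939]
eef_rot: [-180.0, -0.0, -68.5]
contact_force: [0.6, -0.2, -0.2]
gripper_width: 0.0178
gripper_force: 54.7
```

Emit:
step_arm(
  plan=[
    [-0.003,0.007,-0.002,0,10],
    [-0.007,0.014,-0.004,0,10],
    [-0.01,0.021,-0.006,0,10],
    [-0.013,0.028,-0.007,0,10],
    [-0.016,0.035,-0.008,0,10],
    [-0.02,0.043,-0.009,0,10],
  ],
)

```text
time_s: 10.38
tcp_pos: [0.5066, 0.1036, 0.196]
eef_rot: [180.0, -0.0, -68.5]
contact_force: [0.5, -1.1, -0.8]
gripper_width: 0.0176
gripper_force: 54.7
```

Emit:
step_arm(
  plan=[
    [-0.003,0.007,-0.001,0,10],
    [-0.005,0.011,-0.001,0,10],
    [-0.008,0.018,-0.002,0,10],
    [-0.008,0.018,-0.002,0,10],
  ],
)

```text
time_s: 10.72
tcp_pos: [0.5015, 0.1037, 0.1966]
eef_rot: [180.0, 0.0, -68.5]
contact_force: [1.5, -1.3, -1.4]
gripper_width: 0.0178
gripper_force: 54.7
```

Emit:
step_arm(
  plan=[
    [-0.003,0.007,0,0,10],
    [-0.005,0.011,0,0,10],
    [-0.005,0.011,0,0,10],
  ],
)

```text
time_s: 10.97
tcp_pos: [0.4996, 0.104, 0.197]
eef_rot: [-179.9, -0.0, -68.4]
contact_force: [4.5, -1.4, -1.0]
gripper_width: 0.0176
gripper_force: 54.8
```

```bash
python3 - <<'E'
from plant import r, eyes
import cv2,json,numpy as np
s=r.get_state(); print(s["time_s"],s["tcp_pos"],s["eef_rot"],s["contact_force"],s["moment"],s["gripper_width"])
w=eyes.capture("wrist")[:,:,::-1]; c=eyes.capture("scene")[:,:,::-1]
cv2.imwrite("pics/w6.png",w);cv2.imwrite("pics/s6.png",c)
cv2.imwrite("pics/m6.png",np.hstack([cv2.resize(w[0:192,128:384],(400,300),interpolation=3),cv2.resize(c[150:225,215:315],(400,300),interpolation=3)]))
json.dump({k:list(map(float,s[k])) for k in("tcp_pos","eef_rot")},open("w6.json","w"))
E
```

```text
10.9667 [0.4995731  0.10399365 0.19701747] [-1.79895403e+02 -3.56197528e-02 -6.84279069e+01] [ 4.49035514 -1.44754621 -1.02323983] [-0.52233418 -1.49626819  0.39615451] 0.01764386210529928
```

View pics/m6.png

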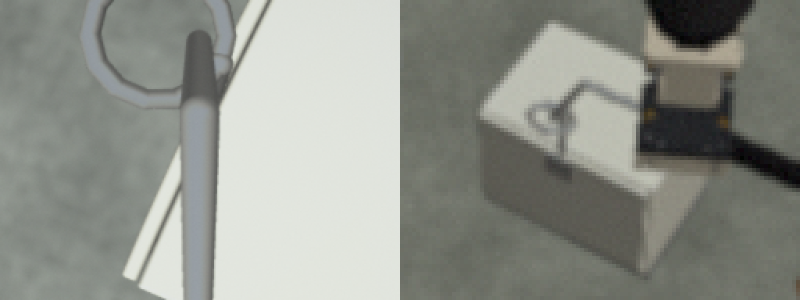

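The flap is shut: the bin front is flush and the stop force is 4.5 N. I'll slide the prong a little deeper for margin, hold, then relax and withdraw along the prong.

Emit:
step_arm(
  plan=[
    [0.006,-0.003,0.01,0,10],
    [0.013,-0.003,0.022,0,10],
    [0.013,-0.003,0.022,0,10],
    [0.013,-0.003,0.022,0,10],
    [0.013,-0.003,0.022,0,10],
  ],
)

```text
time_s: 11.48
tcp_pos: [0.5009, 0.1009, 0.1907]
eef_rot: [180.0, -0.0, -68.5]
contact_force: [4.6, -0.7, -1.5]
gripper_width: 0.0176
gripper_force: 54.8
```

```bash
python3 - <<'E'
from h import *; from plant import r
s=r.get_state(); Rt=R.from_euler("xyz",s["eef_rot"],degrees=True).as_matrix()
tip=np.array(s["tcp_pos"])+Rt@np.array([.1206,.0014,-.011]); by=np.radians(-3.3)
eye=np.array([.5267,.0015,.015])+.023*np.array([np.cos(by),np.sin(by),0])+[0,0,.207]
E=R.from_euler("zy",[-3.3,-np.degrees(.35)],degrees=True) if 0 else R.from_euler("ZY",[by,-.35])
print(s["tcp_pos"],s["contact_force"],"tip in eye",E.inv().apply(tip-eye))
E
```

```text
[0.50086134 0.10089699 0.19068059] [ 4.58258001 -0.74517675 -1.52688164] tip in eye [-0.01179127 -0.01229286 -0.01728214]
```

Emit:
step_arm(
  plan=[
    [0.005,-0.012,0,0,10],
    [0.013,-0.027,0,0,10],
    [0.013,-0.027,0,0,10],
    [-0.002,-0.027,-0.028,0,10],
    [-0.017,-0.027,-0.056,0,10],
    [-0.032,-0.027,-0.084,0,10],
    [-0.047,-0.027,-0.112,0,10],
    [-0.062,-0.027,-0.14,0,10],
    [-0.08,-0.027,-0.175,0,10],
    [-0.1,-0.027,-0.21,0,10],
    [-0.1,-0.027,-0.25,0,10],
    [-0.1,-0.027,-0.3,0,10],
  ],
)

```text
time_s: 12.48
tcp_pos: [0.4974, 0.1272, 0.2668]
eef_rot: [180.0, 0.0, -68.4]
contact_force: [-0.2, -0.2, -1.2]
gripper_width: 0.0178
gripper_force: 54.7
```

```bash
python3 - <<'E'
from h import *; from plant import r,eyes
import cv2
s=r.get_state(); print(s["time_s"],s["tcp_pos"],s["eef_rot"],s["contact_force"])
w=eyes.capture("wrist")[:,:,::-1]; c=eyes.capture("scene")[:,:,::-1]
cv2.imwrite("pics/m7.png",np.hstack([cv2.resize(w[0:192,128:384],(400,300),interpolation=3),cv2.resize(c[150:225,215:315],(400,300),interpolation=3)]))
P=(*s["tcp_pos"],s["eef_rot"][2]); print(go((.5365,.284,.27),-8.5,P))
E
```

```text
12.4833 [0.49738668 0.12723528 0.26683162] [ 1.79970886e+02  1.20942271e-03 -6.84282666e+01] [-0.22875116 -0.17274316 -1.21382238]
[-0.526 -0.376 -0.013 -0.999]
```

View pics/m7.png

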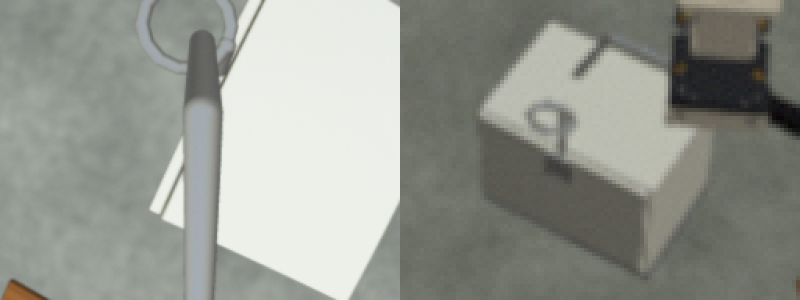

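The pole is clear of the ring and the flap is still shut, with the tip at the same picture position as before, so it hasn't slipped. That picture was the 11th I viewed, one over the limit, so from here I check only by numbers.

Emit:
step_arm(
  plan=[
    [-0.04,-0.03,0,-0.1,10],
    [-0.1,-0.07,0,-0.2,10],
    [-0.15,-0.1,0,-0.3,10],
    [-0.2,-0.14,0,-0.4,10],
    [-0.25,-0.18,0,-0.5,10],
    [-0.3,-0.22,0,-0.6,10],
    [-0.36,-0.26,0,-0.7,10],
    [-0.42,-0.3,0,-0.8,10],
    [-0.48,-0.34,0,-0.9,10],
    [-0.526,-0.376,0,-1,10],
    [-0.526,-0.376,0,-1,10],
    [-0.526,-0.376,0,-1,10],
  ],
)

```text
time_s: 13.58
tcp_pos: [0.5367, 0.2841, 0.265]
eef_rot: [179.9, 0.1, -8.5]
contact_force: [-0.1, -0.1, -0.5]
gripper_width: 0.0177
gripper_force: 54.7
```

```bash
python3 - <<'E'
from h import *; from plant import r
import time
s=r.get_state(); P=(*s["tcp_pos"],s["eef_rot"][2]); print(s["time_s"],P,go((.5364,.285,.118),-8.5,P))
E
```

```text
13.5833 (np.float64(0.5367477059811869), np.float64(0.2841306108058177), np.float64(0.2650415397741259), np.float64(-8.499334220678644)) [-0.002 -0.003  0.588  0.   ]
```

Emit:
step_arm(
  plan=[
    [0,-0.003,0.08,0,10],
    [0,-0.003,0.16,0,10],
    [0,-0.003,0.24,0,10],
    [0,-0.003,0.32,0,10],
    [0,-0.003,0.4,0,10],
    [0,-0.003,0.46,0,10],
    [0,-0.003,0.5,0,10],
    [0,-0.003,0.53,0,10],
    [0,-0.003,0.55,0,10],
    [0,-0.003,0.57,0,10],
    [0,-0.003,0.584,0,10],
    [0,-0.003,0.584,0,10],
  ],
)

```text
time_s: 14.58
tcp_pos: [0.537, 0.2844, 0.1198]
eef_rot: [180.0, 0.0, -8.5]
contact_force: [-0.5, -0.4, -0.9]
gripper_width: 0.0173
gripper_force: 54.7
```

Emit:
step_arm(
  plan=[
    [0,0,0.004,0,10],
    [0,0,0.006,0,10],
    [0,0,0.006,0,10],
  ],
)

```text
time_s: 14.83
tcp_pos: [0.5372, 0.2847, 0.1189]
eef_rot: [-180.0, -0.0, -8.5]
contact_force: [0.2, -0.5, -1.8]
gripper_width: 0.0176
gripper_force: 54.7
```

Emit:
step_arm(
  plan=[
    [0,0,0.004,0,10],
    [0,0,0.009,0,10],
    [0,0,0.009,0,10],
  ],
)

```text
time_s: 15.08
tcp_pos: [0.5372, 0.2844, 0.1169]
eef_rot: [-180.0, -0.0, -8.5]
contact_force: [-1.5, -0.9, 4.0]
gripper_width: 0.0176
gripper_force: 54.7
```

Emit:
step_arm(
  plan=[
    [0,0,0,0,22],
    [0,0,0,0,26],
    [0,0,0,0,35],
    [0,0,0,0,50],
    [0,0,0,0,65],
    [0,0,0,0,80],
    [0,0,0,0,80],
    [0,0,0,0,80],
    [0,0,0,0,80],
    [0,0,0,0,80],
    [0,0,0,0,80],
    [0,0,0,0,80],
  ],
)

```text
time_s: 16.08
tcp_pos: [0.5371, 0.2845, 0.1163]
eef_rot: [180.0, 0.0, -8.5]
contact_force: [-0.1, 0.6, 0.6]
gripper_width: 0.0792
gripper_force: 0.0
```

Emit:
step_arm(
  plan=[
    [0,0,-0.06,0,80],
    [0,0,-0.14,0,80],
    [0,0,-0.24,0,80],
    [0,0,-0.36,0,80],
    [0,0,-0.48,0,80],
    [0,0,-0.6,0,80],
    [0,0,-0.72,0,80],
    [0,0.2,-0.74,0,80],
    [0,0.35,-0.74,0,80],
    [0,0.35,-0.74,0,80],
    [0,0.35,-0.74,0,80],
  ],
)

```text
time_s: 17.0
tcp_pos: [0.5239, 0.196, 0.3024]
eef_rot: [-179.9, -0.1, -8.6]
contact_force: [0.4, 0.5, -0.6]
gripper_width: 0.0799
gripper_force: 0.0
```

```bash
python3 - <<'E'
from plant import r, eyes
import cv2,json,numpy as np
from h import *
s=r.get_state(); print(s["time_s"],s["tcp_pos"],s["eef_rot"],s["contact_force"],s["gripper_width"])
w=eyes.capture("wrist"); a=cv2.imread("pics/w1.png")[:,:,::-1]
s1=json.load(open("w1.json"))
def meas(im,s):
    # dark handle: front end (topmost dark pixels) in rest region; rod/prong: grey over wood
    g=im[80:240,140:240].astype(int); dark=(g.max(2)<60)
    n,l,st,c=cv2.connectedComponentsWithStats(dark.astype(np.uint8)); out=[]
    for i in range(1,n):
        if st[i,4]>150:
            ys,xs=np.where(l==i); k=ys<ys.min()+3; out.append((xs[k].mean()+140,ys.min()+80,st[i,4]))
    return out
for im,ss in((a,s1),(w,s)):
    for u,v,n in meas(im,ss): print(u,v,n,plane(wray(ss,u,v),.142))
# compare scene pole region before/after, where the arm is not
w1=a[75:200,140:235].astype(int); 
print("wrist diff",np.abs(w1-w[75:200,140:235].astype(int)).mean())
E
```

```text
17.0 [0.52385381 0.19598755 0.30242101] [-1.79924393e+02 -6.63022172e-02 -8.58983497e+00] [ 0.39551376  0.50905031 -0.64234827] 0.07988766822761002
184.8125 172 1075 [0.55837629 0.2726234  0.142     ]
177.5 224 167 [0.49740374 0.29579042 0.142     ]
179.35294117647058 153 1486 [0.55955647 0.27315408 0.142     ]
wrist diff 22.566428070175437
```

Emit:
step_arm(
  plan=[
    [0.04,-0.01,0,0,80],
    [0.083,-0.02,0.006,0,80],
    [0.083,-0.02,0.006,0,80],
    [0.083,-0.02,0.006,0,80],
  ],
)

```text
time_s: 17.38
tcp_pos: [0.5462, 0.2005, 0.2984]
eef_rot: [179.9, 0.1, -8.5]
contact_force: [-0.6, -0.0, -0.3]
gripper_width: 0.0801
gripper_force: 0.0
```

```bash
python3 - <<'E'
from plant import r, eyes
import cv2,numpy as np
s=r.get_state(); print(s["time_s"],s["tcp_pos"],s["contact_force"])
w=eyes.capture("wrist"); a=cv2.imread("pics/w1.png")[:,:,::-1]
for n,(y0,y1,x0,x1) in {"pole":(75,210,150,235),"hook":(78,125,155,190),"cruet":(0,45,210,270),"cup":(180,230,80,130),"funnel":(0,50,422,495),"flap":(95,160,320,480)}.items():
    print(n,np.abs(w[y0:y1,x0:x1].astype(int)-a[y0:y1,x0:x1]).mean().round(1))
c=eyes.capture("scene").astype(int)
c0=cv2.imread("pics/s6.png")[:,:,::-1].astype(int); print("flap front scene diff vs shut",np.abs(c[182:215,235:262]-c0[182:215,235:262]).mean())
E
```

```text
17.3833 [0.54619364 0.20053656 0.29841669] [-0.57564536 -0.01041099 -0.26010266]
pole 8.0
hook 8.4
cruet 6.8
cup 5.3
funnel 11.8
flap 33.2
flap front scene diff vs shut 1.8750467639356527
```

The pole is back where it was, the bystanders match their first pictures, and the flap is shut, so I'm handing in.

```bash
python3 -c "
from plant import workorder
print(workorder.close_job())"
```

```text
the job is handed in; nothing more can be done
None
```

I pulled the flap shut, laid the pole back on its rest (handle end within about 1 mm of its start by the wrist camera) and handed the job in at about 17.5 s; no verdict came back, and I viewed 11 pictures, one over the limit of 10.

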